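Take the pressure gauge off its keyhole studs for calibration

TASK

The blue pressure gauge unit is due for calibration: slide it up on its stand until the stud heads come to the wide ends of its keyhole slots, take it forward off the studs, and set it down gently, standing upright on its own base on the floor of the grey transport tray. Do not let it drop, and leave the tape measure, the oil bottle and the roll of masking tape where they are.

Things in the scene. Friction and masses are not known exactly. Their poses are not given: they have to be found in the camera images.
- gauge_unit: Blue box (50 deep x 66 wide x 90 mm high) with a white dial on its front, a 4 mm aluminium back plate and a black handle on top; 0.35-0.6 kg. Origin: centre of underside; z up, x towards the back plate (its back at x = +27), y along the width. Dial bezel reaches x = -35; plate ears reach y = +-66 at z 26-90 mm. It hangs with x, y along the stand's, leaning forward under 0.06 rad.
- gauge_handle (a point): Middle of the unit's handle bar: 22 mm wide in the unit's y, 48 mm long in its x, 24 mm high (z 108 to 132 mm above the unit's underside; the housing's top is at z = 90 mm). Good to grip from above, fingers closing along y. Axes as the unit's; this point is at (-2, 0, 120) mm in the unit's frame.
- keyhole (a point): Centre of the wide end (26 mm across) of one keyhole, at (25, 48, 48) mm in the unit's frame; the other is at y = -48. A 10.5 mm wide slot runs up from it to z = 75.5. It hangs with both studs at the tops of the slots: it must rise 24 mm (+-5) so that the stud heads can pass; at about 32 mm the hole's lower edge stops it.
- stand: Fixed green upright panel (130 mm wide, top at z = 166 mm) on a dark steel foot reaching 60 mm in front of it. Origin: on the bench under the middle of the panel's front face; x points from the front into the panel, y along it, z up. The hanging gauge unit's origin is at about (-28, 0, 60) mm in this frame; it is free of the studs once it has come forward (-x) by 15 mm.
- stud (a point): Middle of the head of one of the two steel studs on the panel's front, at (-9, 48, 132) mm in the stand's frame; the other is at y = -48. Shank 7 mm in diameter, 7 mm long; head 16 mm in diameter, lying 7 to 11 mm in front of the panel. Axes as the stand's.
- tray: Loose grey open tray, 150 mm (x) x 160 mm (y), walls 22 mm high and 4 mm thick, with a black rubber liner; 0.8 kg. Origin: centre of its underside, z up; the liner's top (where the unit stands) is at z = 6 mm.
- tape_measure: Yellow tape measure, 64 x 71 x 27 mm, loose on the bench (a bystander). Origin: centre of its underside.
- oil_bottle: Grey oil bottle with a yellow spout, 50 mm in diameter, 144 mm high, loose on the bench (a bystander). Origin: centre of its underside.
- masking_tape: Roll of masking tape lying flat, 100 mm across, 25 mm high, loose on the bench (a bystander). Origin: centre of its underside.
Not all that is in view belongs to the job. Of the things that look like the stand, the larger one is meant.

How it is judged:
On the way, in this order (a step that is already met when the one before it is completed fails the run):
1. the gauge unit has been slid up at least 16 mm while still on the studs (z of gauge_unit in the frame of stand above 0.076 m and x of gauge_unit in the frame of stand between -0.038 and -0.015 m), for 0.05 s.
2. the gauge unit is off the studs, at least 15 mm forward of where it hung (x of gauge_unit in the frame of stand below -0.044 m), for 0.1 s.
At the end, for the whole second after the job is handed in: The gauge unit stands at rest on the tray's liner: its origin within 60 mm of the tray's centre along each tray axis and 2 to 10 mm above the tray's underside, upright within 0.1 rad, the tray flat on the bench (x of gauge_unit in the frame of tray between -0.06 and 0.06 m and y of gauge_unit in the frame of tray between -0.06 and 0.06 m and z of gauge_unit in the frame of tray between 0.002 and 0.01 m and angle between gauge_unit's own z axis and vertical below 0.1 rad and angle between tray's own z axis and vertical below 0.05 rad and height (world z) of tray below 0.01 m and linear speed of gauge_unit below 0.02 m/s); the robot touches nothing.
It fails at once if the gauge unit is let go more than 15 mm above where it stands in the tray, after it left the studs (x of gauge_unit in the frame of stand below -0.044 m and height (world z) of gauge_unit above 0.021 m and contact force between gauge_unit and the fingers below 0.05 N and contact force between gauge_unit and the arm below 0.05 N).
It fails at once if the gauge unit is tipped by more than 0.7 rad (angle between gauge_unit's own z axis and vertical above 0.7 rad).
It fails at once if the tape measure is moved by more than 30 mm (distance of tape_measure from where it was at the start of the episode above 0.03 m).
It fails at once if the oil bottle is moved by more than 30 mm (distance of oil_bottle from where it was at the start of the episode above 0.03 m).
It fails at once if the masking tape is moved by more than 30 mm (distance of masking_tape from where it was at the start of the episode above 0.03 m).
It also fails if it takes over 48 s, if anything falls off the work surface, if the arm or the gripper's body presses on something with over 40 N, if the wrist force passes 120 N, or if a joint passes its speed limit or range.

ROBOT

A 6-joint arm with a two-finger parallel gripper is mounted at the origin on a cart in front of the work surface, level with it; the furniture and walls round the work are solid. World frame = base frame: x ahead of the robot, y to its left, z up, the work surface at z = 0. Lengths are in m, angles in rad, forces in N, time in s.
With the tool pointing down it reaches from about 0.35 to 0.85 m from the base axis. Payload 8.1 kg.
Tool frame: the origin (TCP) lies at the centre of the arm's flange, where the gripper is bolted on; the fingertips stand 186 mm ahead of it and the grasp point (between the pads) lies 167 mm ahead of it; z points along the fingers, y is the direction in which the jaws open and shut (so a half turn about z gives the same grasp; the last joint's range is limited). The gripper opens to 93 mm and grips with 3 to 60 N. Pads are 15 mm wide; open, the fingers measure 128 mm over their backs; the gripper's body (75 mm by 188 mm) begins 65 mm behind the grasp point.
Start: joints at [1.261, 0.13, 1.488, -0, 1.523, -0.085], TCP at [0.134, 0.585, 0.405] pointing down, gripper open.
Joint ranges: [-2.96, 2.96], [-0.89, 2.26], [0.02, 2.5], [-1.34, 4.48], [0, 2.73], [-2.66, 2.66]. Speed limits (rad/s): [2.39, 2.39, 2.79, 3.14, 3.14, 3.14].

INTERFACE

Orientations are given as a rotation vector (axis times angle).
In Python, from plant import robot, viewer, order gives the robot as it stands.
- The arm moves only by the tool apply_moves, never from a script. Its argument "deltas" is a list of rows, each a list of 3 entries, a list of its own where there are three numbers: the finger opening in mm, from 0 to 93, then the shift along the tool's x, y, z in mm, then the turn about the tool's z in rad. In form: [[grip, [dx, dy, dz], yaw], ...]. A call has 1 to 5 rows; each row shifts and turns the commanded pose from where the row before left it, along the tool's axes as they then stand; what a row does not reach is not made up. A row lasts 1/8 s, in which the tool goes at most 62.5 mm and 10.7 degrees, less where a joint would pass 70% of its speed; a pose out of reach is approached as far as the arm can. A call is refused whole if a number of a shift passes 62.5 or a number of a turn 0.188, either way. A call with a gripper value outside its range is refused whole. The fingers move at their own pace and stop on an object; "grip_force" is the grip in N (left out, the last holds). Time passes only in rows, so rows that do not move let the fingers close. It gives the time, the measured TCP pose, the force and the opening at its end, in the units of the state.
- robot.read_state(): the state, without advancing time (a new reading comes with each control period).
- viewer.read_camera(name): name is "side" or "top" or "wrist"; returns the picture (384x512x3 uint8, blue, green, red); there is no depth.
- viewer.get_calibration(name): a dict with "fx", "fy", "cx", "cy" (pixels), "R" (3x3) and "t" (3): a world point X has camera coordinates R X + t. Camera axes: x right, y down, z forward; pixel columns grow to the right and rows downward; lengths in m; the calibration is good to about 2 mm. A picture is of the moment at which its call begins: read the wrist's pose just before it. get_calibration takes no time and is no camera call; for the wrist camera it gives the pose at the moment of the call.
- order.close_job(): hands the job in, once; it reports no verdict.
The state is a dict: "t": time; "q": joint angles; "dq": joint speeds; "joint_torque": joint torques, N m; "tool_pos": TCP position; "orientation": TCP orientation; "force": force on the tool from outside, world axes, zero at the start; "wrist_torque": the same for the moment, N m; "opening": finger opening in m.
Only numpy, scipy, OpenCV 4.12 (cv2) and the standard library are available. Lean on these libraries where they do the work, as an engineer would, in place of code of your own. Each camera call takes 0.05 s, during which the arm holds its last target. There are 200 camera calls.

## Working session

There is one attempt and no reset: what is moved stays moved. The work goes in short steps, Python scripts to look and compute and a tool call to move; the robot and the scene stay as the last step left them, time stands still between calls to the robot, and variables do not carry over. Pictures are saved under pics/ and viewed, about 8 in all and at most 12, crops included, and the job is handed in when it is done.

Besides the shell and the picture viewer there is one more tool, called after ">>>" as name(argument=value, ...) on one line, values as JSON. apply_moves: Moves the arm, as the interface text tells. Its arguments: {"type":"object","properties":{"deltas":{"type":"array"},"grip_force":{"type":"number"}},"required":["deltas"]}

```bash
mkdir -p pics; ls; python3 - <<'E'
from plant import robot, viewer
import cv2, numpy as np
s=robot.read_state(); print(s)
for n in("top","side"):
    c=viewer.get_calibration(n); im=viewer.read_camera(n); cv2.imwrite(f"pics/{n}0.png",im)
    print(n,c['fx'],c['cx'],c['cy'],np.round(-c['R'].T@c['t'],3),np.round(c['R'],3).tolist())
cv2.imwrite("pics/both0.png",np.hstack([cv2.imread("pics/top0.png"),cv2.imread("pics/side0.png")])[:, :])
E
```

```text
pics
{'t': 0.0, 'q': array([ 1.26059389e+00,  1.31147969e-01,  1.48925044e+00, -2.84085180e-05,
        1.52297499e+00, -8.53820133e-02]), 'dq': array([-0.00014765,  0.00066104,  0.00186309,  0.00060419, -0.000615  ,
       -0.00062403]), 'joint_torque': array([ 4.46831864e-04, -5.59828949e+01, -4.91762209e+01,  7.66908936e-02,
        3.51572118e-02, -3.31378010e-05]), 'tool_pos': array([0.13366479, 0.58469763, 0.40371086]), 'orientation': array([-3.52365411e-01, -3.12144385e+00,  2.75112761e-03]), 'force': array([0.50496134, 0.38048965, 0.03252161]), 'wrist_torque': array([ 0.02094816,  0.01436906, -0.00955402]), 'opening': 0.0930557287610039}
top 381.5692298930233 256.3306417847661 190.62040438099794 [0.435 0.03  1.055] [[-0.005, -1.0, -0.014], [-0.994, 0.007, -0.108], [0.109, 0.013, -0.994]]
side 391.4535778327968 252.65818823439025 196.36665342278434 [0.357 1.063 0.567] [[-0.981, -0.193, 0.004], [-0.077, 0.372, -0.925], [0.177, -0.908, -0.379]]
```

View pics/top0.png

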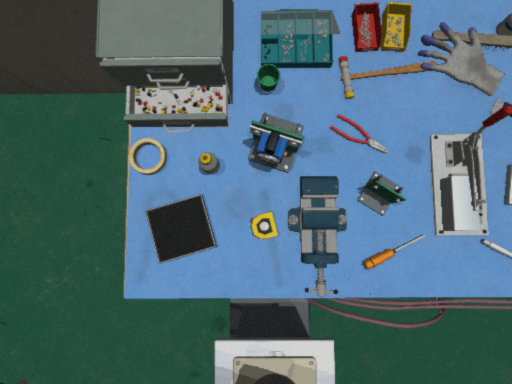

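View pics/side0.png

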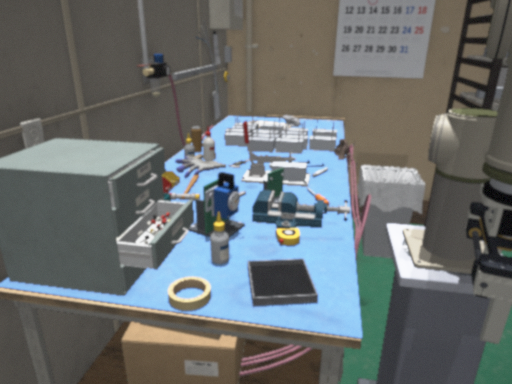

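The top view shows the gauge and stand at about (277,142), a smaller look-alike stand at (383,190), the tray at (181,228), the bottle at (208,162), the masking tape at (147,156) and the tape measure at (264,226). In the side view the unit is at (225,197).

Candidates for the stand and unit: the large stand with the blue unit at top (277,142), and the small green stand at top (383,190). The vise at (320,220) is neither. I choose the first and will check it in a crop.

```bash
python3 - <<'E'
import cv2, numpy as np
t=cv2.imread("pics/top0.png");s=cv2.imread("pics/side0.png")
a=cv2.resize(t[100:180,230:330],None,fx=5,fy=5,interpolation=cv2.INTER_CUBIC)[:, :400]
a=cv2.resize(t[105:180,240:315],(400,400),interpolation=cv2.INTER_CUBIC)
b=cv2.resize(s[165:240,190:265],(400,400),interpolation=cv2.INTER_CUBIC)
cv2.imwrite("pics/crop0.png",np.hstack([a,b]))
E
```

```text
(no output)
```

View pics/crop0.png

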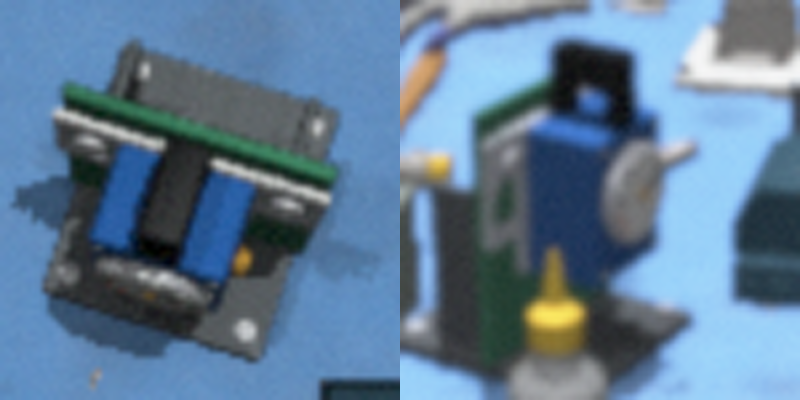

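The crop confirms the choice: a blue unit with white dial, plate ears with studs and black handle, on the larger green panel. In the top crop the handle runs from (190,140) to (155,250), so forward is down-left in the picture. Next I measure it.

```bash
cat > h.py <<'E'
import cv2, numpy as np
from plant import robot, viewer
def ray(n,uv,z,c=None):
    c=c or viewer.get_calibration(n); o=-c['R'].T@c['t']
    d=c['R'].T@np.array([(uv[0]-c['cx'])/c['fx'],(uv[1]-c['cy'])/c['fy'],1]); 
    return o+d*(z-o[2])/d[2]
def proj(n,X):
    c=viewer.get_calibration(n); p=c['R']@np.array(X)+c['t']; return np.round([c['fx']*p[0]/p[2]+c['cx'],c['fy']*p[1]/p[2]+c['cy']],1)
def blob(im,lo,hi,box,conv=None):
    x0,y0,x1,y1=box; m=np.zeros(im.shape[:2],np.uint8)
    m[y0:y1,x0:x1]=cv2.inRange(cv2.cvtColor(im,cv2.COLOR_BGR2HSV),lo,hi)[y0:y1,x0:x1]
    cs=cv2.findContours(m,cv2.RETR_EXTERNAL,cv2.CHAIN_APPROX_NONE)[0]
    return max(cs,key=cv2.contourArea),m
def rect(n,cnt,z):
    P=np.array([ray(n,p[0],z)[:2] for p in cnt],np.float32)*1000
    c,s,a=cv2.minAreaRect(P); return np.round(c,1),np.round(s,1),round(a,1)
E
python3 - <<'E'
from h import *
t=cv2.imread("pics/top0.png")
g,_=blob(t,(60,90,40),(88,255,255),(245,110,310,145)); print("green",rect("top",g,.166),cv2.contourArea(g))
print("small",rect("top",blob(t,(60,90,40),(88,255,255),(355,165,410,215))[0],.1))
d,_=blob(t,(0,0,0),(180,255,60),(140,185,225,270)); print("tray",rect("top",d,.006))
h,m=blob(t,(0,0,0),(180,120,60),(258,128,285,154)); print("handle",rect("top",h,.192),cv2.boundingRect(h))
_,b=blob(t,(108,150,50),(130,255,255),(250,128,295,160)); print("blue",rect("top",cv2.findNonZero(b),.15),cv2.boundingRect(cv2.findNonZero(b)))
hsv=cv2.cvtColor(t,cv2.COLOR_BGR2HSV)
for v in range(130,158,3): print(v,[tuple(int(k) for k in hsv[v,u]) for u in range(258,288,3)])
print("handle ends by hand")
for p in [(190,140),(205,150),(150,240),(135,235),(180,245),(65,88),(335,180)]:
    print(p,np.round(ray("top",(240+p[0]/5.333,105+p[1]/5.333),.192),3),np.round(ray("top",(240+p[0]/5.333,105+p[1]/5.333),.166),3))
E
```

```text
green (array([678.2,  -7.8]), array([126.1,  10.6]), 71.2) 151.0
small (array([ 538.9, -291.4]), array([87.3, 10.5]), 58.7)
tray (array([447.2, 254.7]), array([142. , 152.2]), 16.2)
handle (array([644.1,   3.4]), array([24.1, 51.9]), 75.8) (266, 130, 15, 23)
blue (array([645.2,   4. ]), array([65.1, 47.7]), 71.8) (257, 132, 31, 26)
130 [(120, 6, 90), (60, 5, 140), (68, 6, 185), (83, 20, 100), (77, 69, 59), (76, 117, 50), (77, 144, 90), (76, 134, 120), (76, 110, 118), (79, 53, 91)]
133 [(90, 6, 79), (106, 109, 77), (107, 189, 154), (107, 140, 142), (113, 14, 75), (102, 34, 37), (120, 22, 46), (69, 73, 35), (77, 148, 50), (76, 137, 93)]
136 [(80, 116, 33), (107, 191, 120), (107, 191, 159), (107, 186, 147), (68, 39, 26), (90, 25, 41), (90, 5, 47), (102, 19, 67), (75, 3, 189), (72, 9, 149)]
139 [(80, 165, 31), (108, 187, 153), (106, 192, 159), (108, 186, 85), (120, 6, 41), (80, 16, 49), (150, 6, 46), (107, 188, 136), (108, 190, 148), (108, 173, 153)]
142 [(107, 109, 70), (107, 191, 159), (107, 192, 162), (110, 142, 36), (135, 20, 50), (70, 13, 58), (113, 71, 43), (107, 188, 145), (107, 1
[... 529 characters left out ...]
110, 9, 84), (114, 11, 120), (108, 15, 87), (110, 81, 57), (110, 153, 40), (108, 178, 66), (107, 183, 149), (108, 191, 171), (107, 183, 139), (20, 172, 157)]
157 [(90, 11, 46), (15, 9, 60), (110, 9, 83), (98, 7, 137), (100, 8, 195), (98, 14, 150), (113, 89, 66), (106, 166, 95), (109, 113, 88), (90, 3, 86)]
handle ends by hand
(190, 140) [ 0.668 -0.004  0.192] [ 0.675 -0.005  0.166]
(205, 150) [ 0.663 -0.01   0.192] [ 0.67  -0.012  0.166]
(150, 240) [0.624 0.014 0.192] [0.629 0.013 0.166]
(135, 235) [0.626 0.02  0.192] [0.632 0.02  0.166]
(180, 245) [0.621 0.001 0.192] [0.627 0.    0.166]
(65, 88) [0.691 0.05  0.192] [0.699 0.051 0.166]
(335, 180) [ 0.649 -0.066  0.192] [ 0.656 -0.069  0.166]
```

Measured results:

| Quantity | Value | Check |
|---|---|---|
| Stand origin | ≈ (0.673, -0.006) | – |
| Stand yaw | ≈ -19° | – |
| Panel width | 126 mm | 130 mm expected |
| Blue housing | 65x48 mm at (645, 4) | 66x50 mm expected; matches origin at -28 mm |
| Handle | ≈ (0.643, 0.004) | – |
| Tray centre | (0.447, 0.255) | Liner 142x152 mm matches |

Turning the tool +0.106 puts its y along the stand's y and its x forward off the studs. The approach shift is then about (-671, -383) mm.

>>> apply_moves(deltas=[[60,[0,0,0],0.106],[60,[-43,-25,0],0],[60,[-43,-25,0],0],[60,[-43,-25,0],0],[60,[-43,-25,0],0]], grip_force=30)

```text
t: 0.72
tool_pos: [0.2646, 0.4331, 0.4043]
orientation: [-0.517, -3.099, 0.001]
force: [1.2, -0.6, -0.0]
opening: 0.0605
```

>>> apply_moves(deltas=[[60,[-43,-25,0],0],[60,[-43,-25,0],0],[60,[-43,-25,0],0],[60,[-43,-25,0],0],[60,[-43,-25,0],0]])

```text
t: 1.35
tool_pos: [0.4274, 0.245, 0.4044]
orientation: [-0.517, -3.098, 0.0]
force: [0.9, 1.0, -0.1]
opening: 0.0597
```

>>> apply_moves(deltas=[[60,[-43,-25,0],0],[60,[-43,-25,0],0],[60,[-43,-25,0],0],[60,[0,0,0],0]])

```text
t: 1.85
tool_pos: [0.5257, 0.131, 0.404]
orientation: [-0.523, -3.097, 0.002]
force: [0.2, -0.7, 0.5]
opening: 0.06
```

>>> apply_moves(deltas=[[60,[-40,-20,0],0],[60,[-40,-20,0],0],[60,[-20,-14,0],0],[60,[0,0,0],0]])

```text
t: 2.35
tool_pos: [0.6015, 0.0494, 0.4042]
orientation: [-0.519, -3.097, 0.0]
force: [-0.6, -1.0, -0.2]
opening: 0.0598
```

```bash
python3 - <<'E'
from h import *
c=viewer.get_calibration("wrist"); s=robot.read_state(); im=viewer.read_camera("wrist"); cv2.imwrite("pics/w1.png",im)
import pickle; pickle.dump((c,s),open("w1.pkl","wb")); print(s['tool_pos'],np.round(-c['R'].T@c['t'],3))
print(proj("wrist",[.643,.004,.192]))
E
```

```text
[0.60150719 0.04942266 0.40416348] [0.528 0.073 0.385]
[209.7 309.1]
```

View pics/w1.png

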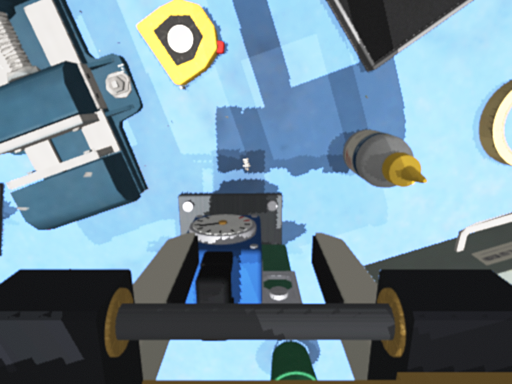

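The wrist view shows the handle (black) at columns ~197-233 from row 253 down, with the dial at (222,228). The predicted handle centre (210,309) fits. I'll check the lateral position precisely.

```bash
python3 - <<'E'
from h import *; import pickle
c,s=pickle.load(open("w1.pkl","rb")); im=cv2.imread("pics/w1.png")
g=cv2.cvtColor(im,cv2.COLOR_BGR2HSV)
for v in (256,265,280,290,297): print(v,[(u,int(g[v,u,1]),int(g[v,u,2])) for u in range(190,242,3)])
y=np.array([.3289,.9444]);x=np.array([-.9444,.3289])
for v in (265,280,290,297):
    for u0 in (190,):
        blk=[u for u in range(188,245) if g[v,u,1]<120 and g[v,u,2]<90]
        for z in(.192,):
            P=[ray("w",(u,v),z,c)[:2] for u in(blk[0],blk[-1])]
            print(v,blk[0],blk[-1],[ (np.round((p-s['tool_pos'][:2])@y*1000,1),np.round((p-s['tool_pos'][:2])@x*1000,1)) for p in P])
E
```

```text
256 [(190, 17, 15), (193, 15, 17), (196, 48, 16), (199, 183, 192), (202, 184, 191), (205, 78, 13), (208, 39, 13), (211, 36, 14), (214, 18, 14), (217, 20, 13), (220, 20, 13), (223, 0, 14), (226, 17, 15), (229, 43, 12), (232, 154, 38), (235, 181, 114), (238, 183, 114), (241, 181, 218)]
265 [(190, 15, 17), (193, 15, 17), (196, 93, 22), (199, 183, 203), (202, 31, 33), (205, 14, 18), (208, 18, 14), (211, 0, 13), (214, 17, 15), (217, 0, 14), (220, 0, 14), (223, 18, 14), (226, 36, 14), (229, 0, 15), (232, 178, 86), (235, 184, 130), (238, 184, 125), (241, 176, 238)]
280 [(190, 91, 14), (193, 185, 211), (196, 168, 88), (199, 0, 25), (202, 19, 27), (205, 18, 28), (208, 27, 28), (211, 18, 29), (214, 20, 26), (217, 19, 27), (220, 26, 29), (223, 10, 26), (226, 23, 22), (229, 64, 12), (232, 182, 126), (235, 180, 126), (238, 184, 125), (241, 173, 247)]
290 [(190, 180, 244), (193, 175, 244), (196, 167, 99), (199, 14, 37), (202, 12, 41), (205, 12, 43), (208, 12, 42), (211, 18, 43), (214, 17, 44), (217, 18, 43), (220, 12, 43), (223, 17, 46), (226, 16, 31), (229, 36, 14), (232, 180, 119), (235, 181, 127), (238, 181, 124), (241, 182, 226)]
297 [(190, 171, 244), (193, 173, 243), (196, 183, 145), (199, 7, 38), (202, 17, 46), (205, 11, 46), (208, 11, 48), (211, 20, 51), (214, 19, 53), (217, 15, 52), (220, 20, 52), (223, 16, 49), (226, 15, 34), (229, 0, 15), (232, 167, 61), (235, 184, 125), (238, 182, 122), (241, 181, 226)]
265 188 230 [(np.float64(-42.6), np.float64(-23.2)), (np.float64(-16.3), np.float64(-23.1))]
280 188 229 [(np.float64(-43.1), np.float64(-33.7)), (np.float64(-17.1), np.float64(-33.6))]
290 197 229 [(np.float64(-37.7), np.float64(-40.8)), (np.float64(-17.2), np.float64(-40.7))]
297 197 230 [(np.float64(-37.9), np.float64(-45.9)), (np.float64(-16.7), np.float64(-45.8))]
```

Lateral offset is -28.5 mm (top view gave -29) and forward offset about -55 mm (-54 from the top view, -58 from the handle's front edge). The views agree, so I reach and go down.

>>> apply_moves(deltas=[[60,[-30,-15,0],0],[60,[-25,-13.5,0],0],[60,[0,0,0],0],[60,[0,0,15],0],[60,[0,0,10],0]])

```text
t: 3.02
tool_pos: [0.6432, 0.0065, 0.3781]
orientation: [-0.515, -3.097, -0.0]
force: [-0.0, -0.1, 0.3]
opening: 0.0601
```

>>> apply_moves(deltas=[[60,[0,0,10],0],[60,[0,0,10],0],[60,[0,0,10],0],[60,[0,0,0],0]])

```text
t: 3.52
tool_pos: [0.6438, 0.0052, 0.3483]
orientation: [-0.517, -3.097, 0.0]
force: [-0.4, 0.1, 0.2]
opening: 0.0599
```

```bash
python3 - <<'E'
from h import *
a=viewer.read_camera("side"); b=viewer.read_camera("top"); print(robot.read_state()['tool_pos'])
a=cv2.resize(a[130:250,170:290],(400,400),interpolation=cv2.INTER_CUBIC)
b=viewer.read_camera("wrist"); b=cv2.resize(b,(533,400))
cv2.imwrite("pics/g1.png",np.hstack([a,b])[:, :800])
E
```

```text
[0.64417191 0.00513462 0.34983117]
```

View pics/g1.png

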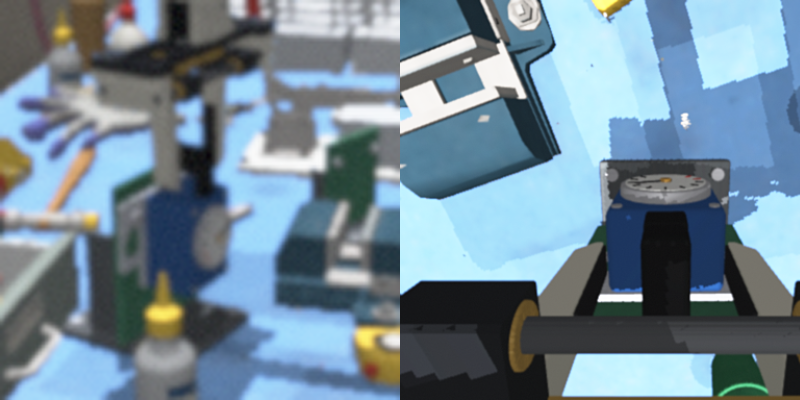

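The fingers straddle the handle, which is centred at wrist-crop column 667 between the fingers at ~605 and ~728, with the tips just above the housing. I close.

>>> apply_moves(deltas=[[10,[0,0,0],0],[10,[0,0,0],0],[10,[0,0,0],0],[10,[0,0,0],0],[10,[0,0,0],0]], grip_force=40)

```text
t: 4.3
tool_pos: [0.6441, 0.0052, 0.3498]
orientation: [-0.517, -3.099, 0.0]
force: [-1.1, -0.3, 0.6]
opening: 0.022
```

>>> apply_moves(deltas=[[10,[0,0,-4],0],[10,[0,0,-4],0],[10,[0,0,-4],0],[10,[0,0,0],0]])

```text
t: 4.8
tool_pos: [0.6441, 0.0053, 0.3622]
orientation: [0.517, 3.098, 0.0]
force: [-1.2, -0.2, -4.7]
opening: 0.0213
```

>>> apply_moves(deltas=[[10,[0,0,-4],0],[10,[0,0,-4],0],[10,[0,0,-4],0],[10,[0,0,0],0],[10,[0,0,0],0]])

```text
t: 5.42
tool_pos: [0.6441, 0.0052, 0.3737]
orientation: [-0.517, -3.099, -0.0]
force: [-1.0, 1.1, -4.1]
opening: 0.022
```

```bash
python3 - <<'E'
from h import *
s=robot.read_state(); print(s['tool_pos'],s['force'],s['wrist_torque'],s['opening'])
a=viewer.read_camera("side")
a0=cv2.imread("pics/side0.png")
f=lambda a:cv2.resize(a[160:250,185:275],(400,400),interpolation=cv2.INTER_CUBIC)
cv2.imwrite("pics/l1.png",np.hstack([f(a0),f(a)]))
E
```

```text
[0.644107   0.00523851 0.37367729] [-1.02100691  1.09789924 -4.10744056] [ 0.07748705  0.10910282 -0.03788112] 0.02200778897717236
```

View pics/l1.png

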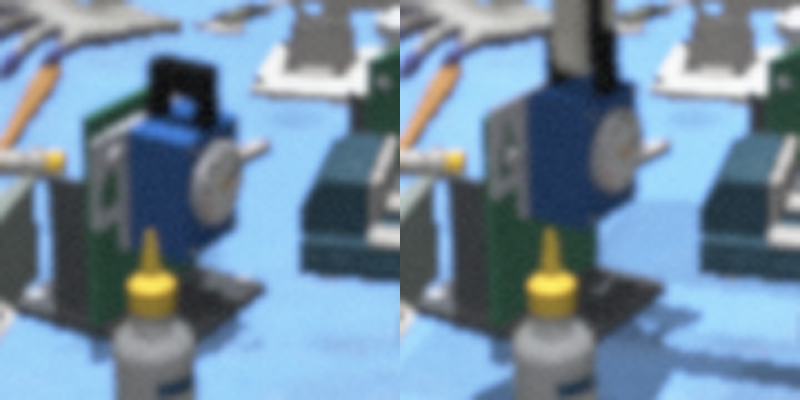

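The unit rose with the gripper by about 30 crop px (≈24 mm), while the wrist force stays at about its weight of 4.1 N. I now take it forward along tool +x, watching the force.

>>> apply_moves(deltas=[[10,[4,0,0],0],[10,[4,0,0],0],[10,[0,0,0],0]])

```text
t: 5.85
tool_pos: [0.6362, 0.008, 0.3737]
orientation: [-0.517, -3.099, 0.0]
force: [-0.2, -0.4, -4.0]
opening: 0.0217
```

>>> apply_moves(deltas=[[10,[4,0,0],0],[10,[5,0,0],0],[10,[5,0,0],0],[10,[5,0,0],0],[10,[0,0,0],0]])

```text
t: 6.48
tool_pos: [0.6182, 0.0142, 0.3738]
orientation: [0.517, 3.099, 0.0]
force: [0.1, 0.2, -3.6]
opening: 0.0218
```

The unit is 27 mm forward with no resistance, so it is off the studs. Path to the tray: 240 mm more along tool x, which keeps clear of the bottle at about (60,118) in tool axes, then 171 mm along tool y.

>>> apply_moves(deltas=[[10,[15,0,0],0],[10,[25,0,0],0],[10,[30,0,0],0],[10,[30,0,0],0],[10,[30,0,0],0]])

```text
t: 7.1
tool_pos: [0.4948, 0.0564, 0.3739]
orientation: [0.517, 3.098, 0.0]
force: [0.3, -0.1, -4.0]
opening: 0.0216
```

>>> apply_moves(deltas=[[10,[30,0,0],0],[10,[30,0,0],0],[10,[30,10,0],0],[10,[20,25,0],0],[10,[0,30,0],0]])

```text
t: 7.72
tool_pos: [0.4119, 0.1542, 0.3743]
orientation: [0.517, 3.097, 0.001]
force: [0.1, -0.4, -3.0]
opening: 0.0216
```

>>> apply_moves(deltas=[[10,[0,30,0],0],[10,[0,30,0],0],[10,[0,26,0],0],[10,[0,20,0],0],[10,[0,0,0],0]])

```text
t: 8.35
tool_pos: [0.4473, 0.2546, 0.3738]
orientation: [0.515, 3.099, 0.0]
force: [0.3, 0.1, -4.1]
opening: 0.0218
```

```bash
python3 - <<'E'
from h import *
s=robot.read_state(); print(s['tool_pos'],s['force'],s['opening'])
a=viewer.read_camera("side");b=viewer.read_camera("top")
f=lambda a:cv2.resize(a,(400,400),interpolation=cv2.INTER_CUBIC)
cv2.imwrite("pics/t1.png",np.hstack([f(a[170:330,200:360]),f(b[140:300,120:280])]))
x=s['tool_pos']; print(proj("side",[x[0],x[1],x[2]-.289]))
E
```

```text
[0.44726484 0.25459717 0.37380123] [ 0.2817874   0.122889   -4.12900358] 0.021769047208199086
[280.3 254.5]
```

View pics/t1.png

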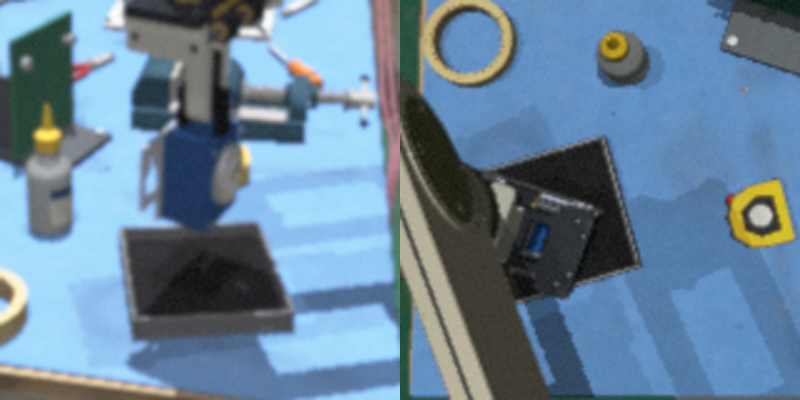

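The unit hangs upright over the tray (side crop: underside at ~(195,225) above the tray at (205,280)), and the bystanders look undisturbed. Standing should come at a TCP z of about 0.296, so I descend 66 mm and then feel for contact.

>>> apply_moves(deltas=[[10,[0,0,16],0],[10,[0,0,18],0],[10,[0,0,16],0],[10,[0,0,10],0],[10,[0,0,6],0]])

```text
t: 9.07
tool_pos: [0.447, 0.2535, 0.3067]
orientation: [-0.517, -3.098, 0.001]
force: [0.4, -0.3, -5.1]
opening: 0.0215
```

>>> apply_moves(deltas=[[10,[0,0,3],0],[10,[0,0,2],0],[10,[0,0,2],0],[10,[0,0,0],0]])

```text
t: 9.57
tool_pos: [0.4471, 0.2537, 0.3008]
orientation: [0.517, 3.099, 0.0]
force: [0.8, -0.4, -3.7]
opening: 0.0215
```

>>> apply_moves(deltas=[[10,[0,0,1.5],0],[10,[0,0,1],0],[10,[0,0,0],0]])

```text
t: 9.95
tool_pos: [0.4471, 0.2536, 0.2981]
orientation: [-0.517, -3.098, 0.0]
force: [-1.3, -0.8, -5.0]
opening: 0.0219
```

>>> apply_moves(deltas=[[10,[0,0,1],0],[10,[0,0,0.5],0],[10,[0,0,0],0]])

```text
t: 10.32
tool_pos: [0.4472, 0.2537, 0.297]
orientation: [0.517, 3.098, 0.0]
force: [-0.4, -0.4, -1.3]
opening: 0.0218
```

>>> apply_moves(deltas=[[10,[0,0,1],0],[10,[0,0,0],0]])

```text
t: 10.58
tool_pos: [0.4475, 0.2536, 0.2969]
orientation: [0.517, 3.098, 0.001]
force: [-1.6, -2.9, 4.0]
opening: 0.0215
```

Contact: the force went from -5 to +4 N and z stopped at 0.297, as predicted. I soften the grip first so it settles, then open and retreat upward.

>>> apply_moves(deltas=[[20,[0,0,0],0],[20,[0,0,0],0]], grip_force=4)

```text
t: 10.82
tool_pos: [0.4477, 0.2537, 0.2968]
orientation: [0.517, 3.097, 0.001]
force: [0.5, -2.8, 6.0]
opening: 0.0222
```

>>> apply_moves(deltas=[[26,[0,0,0],0],[34,[0,0,0],0],[48,[0,0,0],0],[48,[0,0,0],0]])

```text
t: 11.32
tool_pos: [0.447, 0.2537, 0.2956]
orientation: [-0.517, -3.098, 0.0]
force: [-0.2, -0.2, -0.6]
opening: 0.0466
```

```bash
python3 - <<'E'
from h import *
s=robot.read_state(); print(s['tool_pos'],s['force'],s['opening'])
a=viewer.read_camera("side");b=viewer.read_camera("wrist")
cv2.imwrite("pics/r1.png",np.hstack([cv2.resize(a[190:320,215:345],(400,400),interpolation=cv2.INTER_CUBIC),cv2.resize(b,(400,300)).repeat(1,0) if 0 else cv2.copyMakeBorder(cv2.resize(b,(400,300)),0,100,0,0,0)]))
E
```

```text
[0.44703029 0.25369421 0.29555238] [-0.15877003 -0.21824409 -0.55240278] 0.046571519085810996
```

View pics/r1.png

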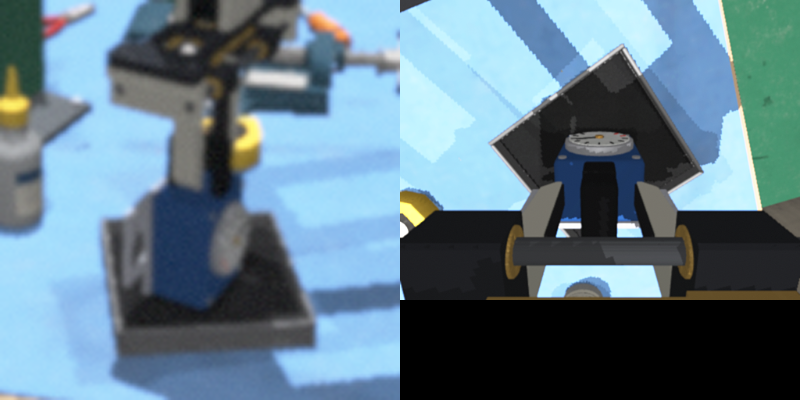

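The unit stands in the tray (side crop (190,245)), the force is near zero and the fingers are clear on both sides of the handle. I retreat upward.

>>> apply_moves(deltas=[[52,[0,0,-10],0],[52,[0,0,-20],0],[52,[0,0,-30],0],[52,[0,0,-35],0],[52,[0,0,-35],0]])

```text
t: 12.05
tool_pos: [0.447, 0.2536, 0.4277]
orientation: [0.517, 3.098, 0.001]
force: [-0.1, -0.5, 0.8]
opening: 0.0522
```

>>> apply_moves(deltas=[[52,[40,0,0],0],[52,[40,0,0],0],[52,[40,0,0],0],[52,[0,0,0],0]])

```text
t: 12.55
tool_pos: [0.3319, 0.2933, 0.4268]
orientation: [0.513, 3.099, 0.002]
force: [0.4, -0.5, -0.6]
opening: 0.052
```

```bash
python3 - <<'E'
from h import *
s=robot.read_state(); print(s['tool_pos'],s['force'],s['opening'])
a=viewer.read_camera("side");b=viewer.read_camera("top");a0=cv2.imread("pics/side0.png")
cv2.imwrite("pics/f1.png",np.hstack([cv2.resize(a[190:320,150:345],(400,267)),cv2.resize(b[130:290,110:310],(400,320))[:267]]))
m,_=blob(a,(22,140,120),(35,255,255),(265,215,310,250));m0,_=blob(a0,(22,140,120),(35,255,255),(265,215,310,250)); print(cv2.boundingRect(m0),cv2.boundingRect(m))
for bx in((200,215,240,270),(160,270,220,315)):
    print("diff",cv2.absdiff(a,a0)[bx[1]:bx[3],bx[0]:bx[2]].mean())
bl,_=blob(a,(108,150,40),(130,255,255),(215,190,345,320)); print(cv2.boundingRect(bl))
for z in(.006,.096): print(z,proj("side",[.447,.2537,z]))
E
```

```text
[0.33193911 0.29332004 0.42680402] [ 0.43868847 -0.47328159 -0.62483807] 0.051974872703416386
(277, 228, 21, 16) (290, 236, 8, 8)
diff 13.018181818181818
diff 7.076666666666667
(265, 243, 28, 47)
0.006 [279.5 282.1]
0.096 [280.6 250.2]
```

View pics/f1.png

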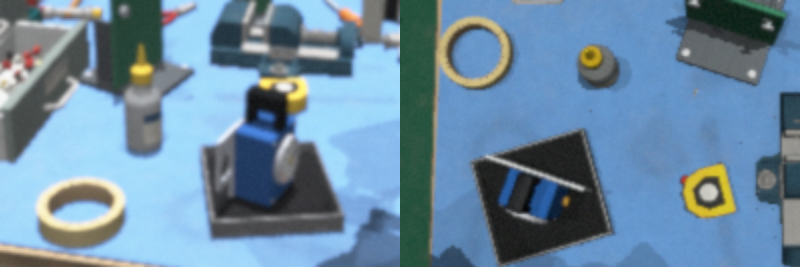

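The final view shows the unit upright on the liner near the tray centre, with the tray flat, the bystanders in place and the gripper clear. I hand the job in.

```bash
python3 -c "
from plant import order; print(order.close_job())"
```

```text
the job is handed in; nothing more can be done
None
```

The gauge unit is standing upright on the tray's liner, close to the tray's centre, and I have handed the job in at about 12.6 s. No verdict was reported.

I gripped the unit by its handle and slid it up about 24 mm. I then drew it forward 27 mm; the wrist force stayed at about its weight of 4 N throughout, so nothing caught on the studs. I carried it to the tray, clear of the bottle, and lowered it until I felt contact at the expected height. I then softened the grip, opened the fingers and backed away.

- **Placement:** the last side and top pictures show the unit upright, the tray flat and the gripper clear of everything. I judged uprightness by eye, not by measuring an angle.
- **Bystanders:** the masking tape and the oil bottle look unmoved. The tape measure also looks in place in the top view. My numeric check on it, from the side view, disagreed: its visible patch shrank from 21x16 to 8x8 pixels, because the unit now stands in front of it. The side-view picture differences around the bottle and masking tape were not zero (13 and 7 grey levels); I put this down to shadows and to other things in view having moved.

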